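# Wedge the rocking tool chest

## Task

The plywood tool chest overhangs the edge of the brown board and rocks. Push the long thick wooden wedge along the bench, with the fingertips only, under the chest's overhanging side until it is snug, neither lifting the wedge or the chest nor shoving the chest out of place, and leave everything else alone, the thin shim included. Test it by pressing down with the fingertips on the chest's top above the overhang: when it no longer rocks, finish there, still pressing firmly (about 10 N).

Things in the scene. Friction and masses are not known exactly. Their poses are not given: they have to be found in the camera images.
- chest: Closed plywood tool chest, 240 x 200 x 56 mm (x, y, z), 1.4 to 2.3 kg, loose. Origin: centre of its underside, z up. Its -y side overhangs the board by 88 mm: it stands level, but tips about the board's edge when 3 to 9 N press down near the overhanging edge, until that edge meets the sheet, and falls back level when let go. It slides on the board if pushed hard sideways
- chest_edge (a point): middle of the lower edge of the chest's overhanging (-y) side; axes as chest. Its height less the sheet's 3 mm is the gap that the wedge must fill: 9 to 14 mm, different each time
- chest_press (a point): point on the flat top of the chest, 14 mm in from the overhanging edge, at the middle of its 240 mm length; axes as chest; the place (or anywhere on that line along the edge) to press down to test. With the wedge snug it gives less than 1 mm under 10 N; loose, it sinks away under the finger
- wedge_butt (a point): Long wooden wedge, 150 x 50 mm, 25 mm thick at this end, 4 mm at the tip (even taper), 70 g, flat on the sheet. Point: centre of its upright thick end face, half-way up; x axis level along the wedge to its tip, roughly at the overhang; z up. At the start the tip is 20 to 55 mm short of the chest, before the left or the right half of the overhang (the shim before the other)
- wedge_tip (a point): middle of the lower edge of the long wedge's thin end; axes as wedge_butt. Snug, it is about 30 to 75 mm under the chest. The wedge slides under about 1 N until it touches the chest's edge; then the push needed rises within a few mm to 5 N, and beyond about 7 N the chest may shift. It stays where it is left
- shim: thin shim of the same wood, 110 mm long, 50 mm wide, only 7.5 mm thick at its thick end: too thin for this job. Origin: centre of its underside, x axis to its tip. Leave it alone
- board: brown fibre board, 340 x 260 mm, fixed, on which the chest stands; its straight edge passes through its origin along its x axis, and the board lies on the +y side of it. Its top is 18 mm above its origin and 9 to 14 mm above the sheet
- mat: thin grey hardboard sheet, 400 x 640 x 3 mm, fixed flat on the bench under all of the work, origin on its underside at the board's edge; its top is at z = 0.003
- offcut: bystander: dark wooden strip, 110 x 35 x 22 mm, lying on the board behind the chest, origin centre of underside
- square: bystander: wood-and-steel straightedge, 16 x 170 mm, 14 mm high, long along its y, lying on the sheet on the far side of the wedges
- glue: bystander: glue bottle, 54 mm across, 150 mm tall, standing on the board behind the chest
- tape: bystander: yellow tape measure, 70 x 35 x 62 mm, on the bench
- hammer: bystander: hammer, 300 mm long, on the bench
- pot: bystander: round pencil pot, 80 mm across, 170 mm tall with pencils, on the bench
Mind the look-alikes: they are no part of the job. What is shaped like the part that bears wedge_butt but blue or orange is not meant.

How it is judged:
On the way:
1. the long wedge's tip is pushed at least 20 mm under the chest's overhanging side (y of wedge_tip in the frame of chest between -0.08 and 0 m and x of wedge_tip in the frame of chest between -0.12 and 0.12 m), for 0.1 s.
At the end, for the whole second after the job is handed in: Fingers press the chest with over 4 N, off the wedge; so pressed the chest is level within 0.02 rad, bears on the long wedge with over 1 N and not on the sheet, and is under 20 mm from its start; the wedge tip is 20 mm or more under the overhang; both at rest (all of step 1 and contact force between the fingers and chest above 4 N and contact force between the fingers and wedge below 0.3 N and contact force between wedge and chest above 1 N and contact force between mat and chest below 0.3 N and angle between chest's own z axis and vertical below 0.02 rad and distance of chest from where it was at the start of the episode below 0.02 m and linear speed of each of chest, wedge below 0.01 m/s); the arm keeps its last pose, push and grip.
It fails at once if the wedge is lifted off the sheet (its thick end by 20 mm or its tip by 15 mm) (height (world z) of wedge_butt above 0.0355 m or height (world z) of wedge_tip above 0.018 m).
It fails at once if the chest is lifted, tipped over or shoved 30 mm (height (world z) of chest above 0.035 m or angle between chest's own z axis and vertical above 0.3 rad or distance of chest from where it was at the start of the episode above 0.03 m).
It fails at once if the thin shim or a bystander is moved 25 mm (distance of any of shim, offcut, square, glue, tape, hammer, pot from where it was at the start of the episode above 0.025 m).
It also fails if it takes over 48 s, if anything falls off the work surface, if the arm or the gripper's body presses on something with over 40 N, if the wrist force passes 120 N, or if a joint passes its speed limit or range.

## Robot

A 6-joint arm with a two-finger parallel gripper is mounted at the origin on the work surface. World frame = base frame: x ahead of the robot, y to its left, z up, the work surface at z = 0. Lengths are in m, angles in rad, forces in N, time in s.
With the tool pointing down it reaches from about 0.25 to 0.725 m from the base axis. Payload 4 kg.
Tool frame: the origin (TCP) lies on the centre line of the jaws, within the pads' length; the fingertips stand 22 mm ahead of it and the grasp point (between the pads) lies 3 mm ahead of it; z points along the fingers, y is the line along which they close (so a half turn about z gives the same grasp; the last joint's range is limited). The gripper opens to 85 mm and grips with 20 to 120 N. Pads are 22 mm wide; open, the fingers measure 114 mm over their backs; the gripper's body (76 mm by 85 mm) begins 54 mm behind the grasp point. The pads swing forward as they close: fully open they stand 13 mm farther back than shut.
Start: joints at [-1.159, 0.241, 0.005, 1.335, 0, 1.571], TCP at [0.2, -0.458, 0.253] pointing down, gripper open.
Joint ranges: [-2.72, 2.72], [-1.05, 1.87], [-1.09, 1.28], [-1.99, 2.15], [-1.42, 1.44], [-3.14, 3.14]. Speed limits (rad/s): [2.79, 2.79, 3.14, 3.14, 3.14, 3.14].

## Interface

Orientations are given as a unit quaternion [x, y, z, w].
In Python, from workcell import bot gives the robot as it stands.
- The arm moves only by the shell command python3 -m inch 'ROWS'. ROWS is JSON, one flat list of numbers, 7 for each row, row after row: the shift along the world's x, y, z in mm, then the turn, a rotation vector about the world's x, y, z in rad, then the opening in per cent of the stroke, from 0 (shut) to 100 (fully open). A call has 1 to 8 rows; each row is the pose to reach, as a shift and turn from the pose commanded when the call began; what a row does not reach only later rows make up. A row lasts 1/12 s, in which the tool goes at most 41.7 mm and 7.16 degrees, less where a joint would pass 70% of its speed; a pose out of reach is approached as far as the arm can. A call with a gripper value outside its range is refused whole. The fingers move at their own pace and stop on an object; the grip force is fixed at half the most. Time passes only in rows, so rows that repeat a pose let the fingers close. It gives the time, the measured TCP pose, the force, the opening and the grip force at its end, in the units of the state.
- bot.get_obs(): the state, without advancing time (a new reading comes with each control period).
- bot.camera(name): name is "scene" or "top" or "wrist"; returns the picture (420x560x3 uint8, blue, green, red); there is no depth.
- bot.camera_info(name): a dict with "intrinsics" (3x3 intrinsics, pixels), "camera_from_world" (4x4, takes a point from world to camera coordinates); the wrist camera has in their place "hand_eye" (4x4, takes a point from camera to tool coordinates, whose origin is the TCP and whose axes are the flange's). Camera axes: x right, y down, z forward; pixel columns grow to the right and rows downward; lengths in m; the calibration is good to about 2 mm. The wrist camera is an equidistant fisheye: a pixel r from the principal point sees the ray r / f radians off the axis. A picture is of the moment at which its call begins: read the wrist's pose just before it. camera_info takes no time and is no camera call.
- bot.job_done(): hands the job in; it is judged then, once.
Trained networks look in the newest picture that a camera, given by its name, has taken for a name from the list of things; names that differ only in an ending like _2 or _b are one class to them, and where a whole thing is asked for, a point or a joint stands for the part that bears it (a point fixed in the world has none). Each returns a list of dicts, best first, with "confidence" (0 to 1); they miss things now and then, are a little off and sometimes report something else, mostly with a low value. They report only what shows in the picture. A call takes as long as a camera call. They do not tell look-alikes from the thing itself.
- bot.silhouettes(camera, target): "mask" (420x560 bool, what is visible of it) and "uv" ([column, row] in pixels, amid what is visible of it).
- bot.spot_point(camera, target): "uv" ([column, row] in pixels: a listed point, or the origin of a listed thing).
The state is a dict: "clock": time; "joint_pos": joint angles; "joint_vel": joint speeds; "tau": joint torques, N m; "eef_pos": TCP position; "tool_rot": TCP orientation; "ft_force": force on the tool from outside, world axes, zero at the start; "ft_torque": the same for the moment, N m; "grip_width": finger opening in m; "grasp_force": force on a finger pad.
Only numpy, scipy, OpenCV 4.12 (cv2) and the standard library are available. Lean on these libraries where they do the work, as an engineer would, in place of code of your own. Each camera call takes 0.05 s, during which the arm holds its last target. There are 200 camera calls.

## Working session

There is one attempt and no reset: what is moved stays moved. The work goes in short steps, Python scripts to look and compute and a shell command to move; the robot and the scene stay as the last step left them, time stands still between calls to the robot, and variables do not carry over. Pictures are saved under pics/ and viewed, at most 10 in all, crops included, and the job is handed in when it is done.

```bash
ls; mkdir -p pics
cat > h.py <<'E'
from workcell import bot
import numpy as np, cv2
def ray(cam,uv):
    i=bot.camera_info(cam);K=np.array(i["intrinsics"]);T=np.linalg.inv(np.array(i["camera_from_world"]))
    d=T[:3,:3]@np.linalg.solve(K,[uv[0],uv[1],1]);return T[:3,3],d
def atz(cam,uv,z):
    o,d=ray(cam,uv);return o+d*(z-o[2])/d[2]
def proj(cam,p):
    i=bot.camera_info(cam);K=np.array(i["intrinsics"]);T=np.array(i["camera_from_world"])
    q=K@(T[:3,:3]@p+T[:3,3]);return q[:2]/q[2]
E
python3 - <<'E'
from h import *
np.set_printoptions(precision=4,suppress=True)
for c in ("top","scene"):
    cv2.imwrite(f"pics/{c}0.png",bot.camera(c))
    for t,z in (("wedge_butt",.0155),("wedge_tip",.003),("chest_press",.071),("chest_edge",.0145),("shim",.003),("chest",.015),("board",0),("square",.003)):
        for r in bot.spot_point(c,t)[:3]: print(c,t,round(r["confidence"],2),np.round(r["uv"],1),atz(c,r["uv"],z))
o=bot.get_obs();print(o["clock"],o["eef_pos"],o["tool_rot"],o["ft_force"],o["grip_width"])
E
```

```text
pics
top wedge_butt 0.94 [350.4 309.1] [ 0.2169 -0.2083  0.0155]
top wedge_butt 0.9 [330.7 210.7] [ 0.5102 -0.1584  0.0155]
top wedge_butt 0.58 [372.6 220.1] [ 0.4791 -0.283   0.0155]
top wedge_tip 0.86 [412.8 158.8] [ 0.6634 -0.4137  0.003 ]
top wedge_tip 0.69 [419.7 244.6] [ 0.4026 -0.4243  0.003 ]
top wedge_tip 0.66 [280.5 219.5] [ 0.488  -0.0073  0.003 ]
top chest_press 0.73 [262.1 197. ] [0.5506 0.0437 0.071 ]
top chest_press 0.53 [103.1 234.6] [0.4527 0.5033 0.071 ]
top chest_edge 0.87 [262.3 194.9] [0.5626 0.0455 0.0145]
top shim 0.83 [303.9 173.9] [ 0.6249 -0.0815  0.003 ]
top chest 0.32 [103.1 232.3] [0.4614 0.524  0.015 ]
top square 0.73 [289.  141.3] [ 0.726  -0.0387  0.003 ]
scene wedge_butt 0.91 [211.3 167.6] [ 0.2025 -0.2265  0.0155]
scene wedge_butt 0.82 [233.4 233.7] [ 0.5155 -0.17    0.0155]
scene wedge_butt 0.75 [200.5 230.9] [ 0.4889 -0.2803  0.0155]
scene wedge_tip 0.81 [177.  188.1] [ 0.2764 -0.3582  0.003 ]
scene wedge_tip 0.78 [279.6 221.3] [ 0.4762 -0.0047  0.003 ]
scene wedge_tip 0.64 [158.6 283.4] [ 0.6659 -0.4227  0.003 ]
scene chest_press 0.63 [294.9 229.6] [0.5645 0.0322 0.071 ]
scene chest_press 0.43 [278.7 220.2] [ 0.5195 -0.0153  0.071 ]
scene chest_edge 0.69 [291.7 238.2] [0.5598 0.0244 0.0145]
scene shim 0.97 [262.8 257.2] [ 0.6142 -0.0815  0.003 ]
scene chest 0.88 [319.8 232.9] [0.5515 0.1233 0.015 ]
scene chest 0.24 [263.  257.2] [ 0.6216 -0.0816  0.015 ]
scene square 0.53 [278.9 287.1] [ 0.7314 -0.0444  0.003 ]
scene square 0.28 [355.3 202.1] [0.4279 0.2806 0.003 ]
0.9 [ 0.2001 -0.4582  0.2533] [ 0.9789  0.2045 -0.      0.    ] [ 1.0471  0.0892 -0.4166] 0.08533461139845952
```

View pics/top0.png

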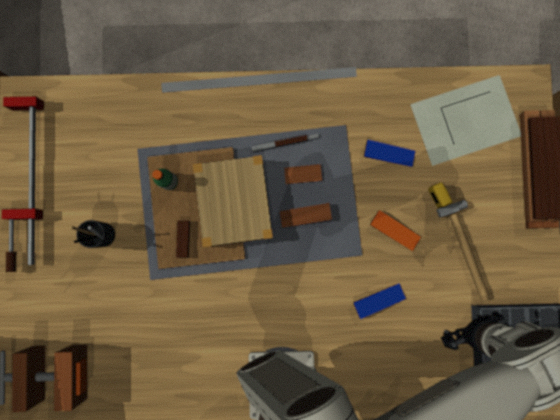

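View pics/scene0.png

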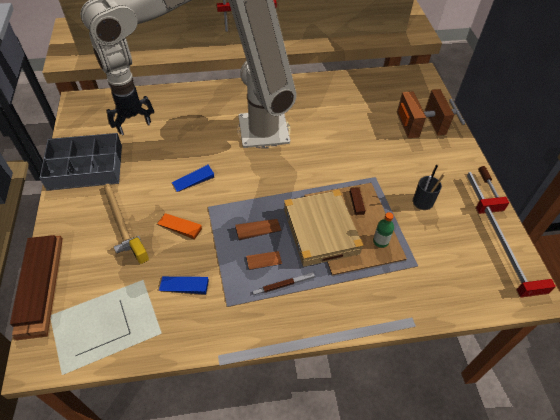

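The top view shows the long brown wedge at about (282–331, 215), tip towards the chest (left). The shim is at (304, 174), the chest at (233, 202) and the straightedge at (287, 142). The blue and orange blocks are decoys. I'll fit the outlines next.

Run:
```python
from h import *
np.set_printoptions(precision=4,suppress=True)
def rect(c,m,z):
    cs,_=cv2.findContours(m.astype(np.uint8),cv2.RETR_EXTERNAL,cv2.CHAIN_APPROX_NONE);k=max(cs,key=cv2.contourArea)[:,0]
    P=np.array([atz(c,u,z)[:2] for u in k])*1000
    return cv2.minAreaRect(P.astype(np.float32))
for c in ("top","scene"):
    bot.camera(c)
    for t,z in (("wedge_butt",.014),("shim",.006),("chest",.071),("square",.01)):
        for r in bot.silhouettes(c,t)[:5]:
            q=rect(c,r["mask"],z)
            print(c,t,round(r["confidence"],2),np.round(r["uv"]),r["mask"].sum(),np.round(q[0]),np.round(q[1]),round(q[2],1))
            if t=="chest": print(cv2.boxPoints(q))
```

```text
top wedge_butt 0.91 [379. 302.] 859 [ 242. -294.] [ 52. 148.] 21.6
top wedge_butt 0.81 [390. 153.] 857 [ 681. -339.] [150.  56.] 77.5
top wedge_butt 0.72 [305. 215.] 859 [501. -81.] [ 53. 152.] 7.4
top wedge_butt 0.59 [396. 235.] 857 [ 449. -350.] [151.  53.] 56.7
top shim 0.6 [300. 173.] 598 [626. -76.] [ 50. 110.] 4.4
top shim 0.3 [292. 198.] 14311 [547.  90.] [407. 642.] 5.2
top chest 0.87 [231. 204.] 5659 [542. 130.] [246. 201.] 6.7
[[408.6297 215.8753]
 [432.0705  15.8716]
 [675.9309  44.4525]
 [652.4901 244.4562]]
top square 0.79 [284. 142.] 394 [724. -25.] [ 21. 202.] 11.9
scene wedge_butt 0.85 [182. 224.] 559 [ 454. -349.] [148.  59.] 56.2
scene wedge_butt 0.82 [196. 177.] 464 [ 249. -296.] [ 61. 154.] 26.2
scene wedge_butt 0.81 [254. 228.] 629 [498. -86.] [ 70. 150.] 7.9
scene wedge_butt 0.66 [182. 286.] 684 [ 690. -345.] [146.  60.] 82.2
scene shim 0.92 [261. 259.] 456 [626. -81.] [ 53. 112.] 1.8
scene chest 0.62 [322. 228.] 4102 [562. 123.] [274. 211.] 6.1
[[414.6457 212.7773]
 [437.04     3.3201]
 [709.1756  32.4158]
 [686.7813 241.8729]]
scene square 0.87 [285. 285.] 364 [724. -27.] [ 23. 207.] 10.6
```

```bash
python3 -m inch '[160,140,0,0,0,-0.14,0, 160,140,0,0,0,-0.14,0, 160,140,0,0,0,-0.14,0, 160,140,0,0,0,-0.14,0, 160,140,0,0,0,-0.14,0, 160,140,0,0,0,-0.14,0, 160,140,0,0,0,-0.14,0, 160,140,0,0,0,-0.14,0]'
python3 -m inch '[154,128,-120,0,0,-0.14,0, 154,128,-120,0,0,-0.14,0, 154,128,-120,0,0,-0.14,0, 154,128,-120,0,0,-0.14,0, 154,128,-120,0,0,-0.14,0, 154,128,-120,0,0,-0.14,0, 154,128,-120,0,0,-0.14,0, 154,128,-120,0,0,-0.14,0]'
python3 - <<'E'
from h import *
for c in ("wrist","top"): cv2.imwrite(f"pics/{c}1.png",bot.camera(c))
print(bot.get_obs()); print(bot.camera_info("wrist"))
E
```

```text
clock: 2.07
eef_pos: [0.3602, -0.3181, 0.2533]
tool_rot: [0.991, 0.136, -0.0, 0.0]
ft_force: [-1.1, -0.3, -0.1]
grip_width: -0.0003
grasp_force: 0.0
clock: 2.73
eef_pos: [0.5132, -0.1909, 0.1319]
tool_rot: [0.998, 0.066, -0.002, -0.0]
ft_force: [-0.4, 0.4, -0.2]
grip_width: 0.0003
grasp_force: 0.0
{'clock': 2.8333, 'joint_pos': array([-3.57550744e-01,  4.13592097e-01, -7.25635838e-02,  1.08464892e+00,
       -7.02753662e-04,  2.65471049e+00]), 'joint_vel': array([-0.01018004, -0.01931389,  0.00172215, -0.00150778,  0.00505283,
        0.00442943]), 'tau': array([ 6.38157539e-01, -4.23687923e+01,  2.28379869e+01, -1.30470103e-02,
        2.89477722e-02, -3.79042234e-03]), 'eef_pos': array([ 0.51331394, -0.19198997,  0.13370561]), 'tool_rot': array([ 9.97909840e-01,  6.46206485e-02, -1.47763468e-04,  3.18824023e-04]), 'ft_force': array([ 0.80902941,  1.55428704, -0.13261312]), 'ft_torque': array([-0.02385282, -0.03255606,  0.01448939]), 'grasp_force': 0.0, 'grip_width': -8.840131604151727e-06}
{'intrinsics': array([[325.1922621 ,   0.        , 280.6095878 ],
       [  0.        , 325.1922621 , 210.42110093],
       [  0.        ,   0.        ,   1.        ]]), 'hand_eye': array([[ 2.23193674e-04, -9.55665042e-01, -2.94455902e-01,
         7.44567455e-02],
       [ 9.99999953e-01,  2.75697708e-04, -1.36798067e-04,
         9.15092336e-04],
       [ 2.11913948e-04, -2.94455858e-01,  9.55665058e-01,
        -1.21423156e-01],
       [ 0.00000000e+00,  0.00000000e+00,  0.00000000e+00,
         1.00000000e+00]])}
```

View pics/wrist1.png

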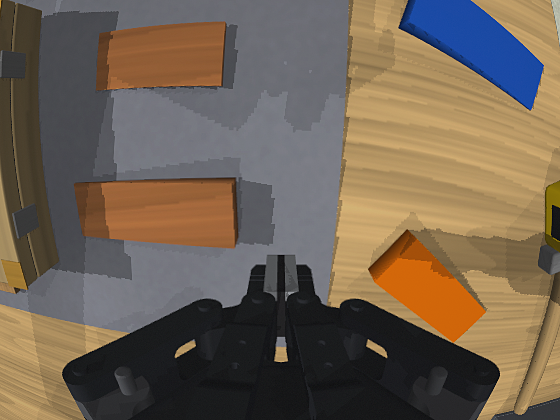

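The wrist view shows the wedge with its butt edge at columns 235–239, rows 178–247, and its tip at column ~78. The chest edge is on the left at x≈45. I'll project these.

```bash
cat >> h.py <<'E'
from scipy.spatial.transform import Rotation as R
def wz(uv,z,o=None):
    o=o or bot.get_obs();i=bot.camera_info("wrist");K=np.array(i["intrinsics"]);H=np.array(i["hand_eye"])
    d=(np.array(uv)-K[:2,2])/K[0,0];r=np.hypot(*d);v=np.r_[d/r*np.sin(r),np.cos(r)]
    Q=R.from_quat(o["tool_rot"]).as_matrix();p=Q@H[:3,3]+o["eef_pos"];v=Q@H[:3,:3]@v
    return p+v*(z-p[2])/v[2]
E
python3 - <<'E'
from h import *
for uv,z in (((234,179),.028),((235,246),.028),((76,184),.007),((83,236),.007),((223,24),.01),((44,150),.071),((280,275),.112)): print(uv,np.round(wz(uv,z)*1000))
E
```

```text
(234, 179) [ 537. -156.   28.]
(235, 246) [ 485. -161.   28.]
(76, 184) [512.  -7.   7.]
(83, 236) [462. -12.   7.]
(223, 24) [ 652. -131.   10.]
(44, 150) [553. -24.  71.]
(280, 275) [ 510. -193.  112.]
```

```bash
python3 -m inch '[2,0,-103,0,0,0,0, 2,0,-103,0,0,0,0, 2,0,-103,0,0,0,0, 2,0,-103,0,0,0,0, 2,0,-103,0,0,0,0, 2,0,-103,0,0,0,0]'
python3 -m inch '[0,5,0,0,0,0,0, 0,9,0,0,0,0,0, -1,12,0,0,0,0,0, -1,15,0,0,0,0,0, -2,18,0,0,0,0,0, -2,21,0,0,0,0,0, -2,21,0,0,0,0,0, -2,21,0,0,0,0,0]'
python3 - <<'E'
from h import *
cv2.imwrite("pics/wrist2.png",bot.camera("wrist"));print(bot.get_obs()["ft_force"],bot.get_obs()["eef_pos"])
E
```

```text
clock: 3.33
eef_pos: [0.5169, -0.1918, 0.0325]
tool_rot: [0.998, 0.065, 0.001, 0.001]
ft_force: [0.3, 0.4, 0.7]
grip_width: 0.0003
grasp_force: 0.0
clock: 4.0
eef_pos: [0.5141, -0.1689, 0.0303]
tool_rot: [0.998, 0.066, -0.0, 0.0]
ft_force: [0.1, -0.1, -0.2]
grip_width: -0.0001
grasp_force: 0.0
[ 0.16911021  0.54812562 -0.04138547] [ 0.51420277 -0.16905307  0.03029051]
```

View pics/wrist2.png

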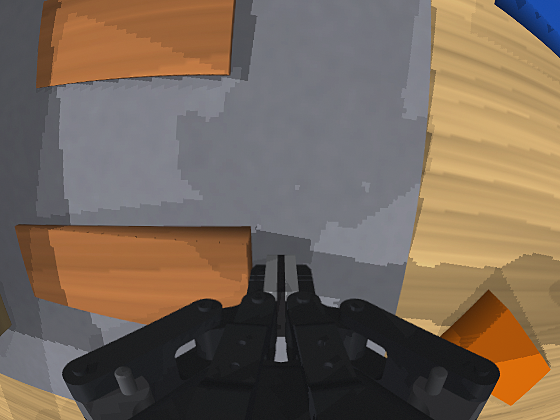

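The fingers stand just at the butt (column ~250), centred on it. I'll start pushing.

```bash
python3 -m inch '[-1,5,0,0,0,0,0, -1,10,0,0,0,0,0, -2,15,0,0,0,0,0, -3,20,0,0,0,0,0, -3,25,0,0,0,0,0, -4,30,0,0,0,0,0, -4,30,0,0,0,0,0]'
python3 - <<'E'
from h import *
np.set_printoptions(precision=1,suppress=True)
bot.camera("top")
def rect(c,m,z):
    k=np.argwhere(m)[:,::-1]
    P=np.array([atz(c,u,z)[:2] for u in k])*1000
    return cv2.minAreaRect(P.astype(np.float32))
for r in bot.silhouettes("top","wedge_butt"):
    if np.hypot(*(r["uv"]-np.array([300,210])))<30: print(r["uv"],rect("top",r["mask"],.014),r["mask"].sum())
cv2.imwrite("pics/wrist3.png",bot.camera("wrist"))
E
```

```text
clock: 4.63
eef_pos: [0.5097, -0.1379, 0.0302]
tool_rot: [0.998, 0.067, -0.0, -0.0]
ft_force: [-0.4, -0.7, 0.8]
grip_width: 0.0001
grasp_force: 0.0
[288.6, 217.8] ((493.75897216796875, -37.627098083496094), (48.384796142578125, 120.54048919677734), 7.428661346435547) 566
```

View pics/wrist3.png

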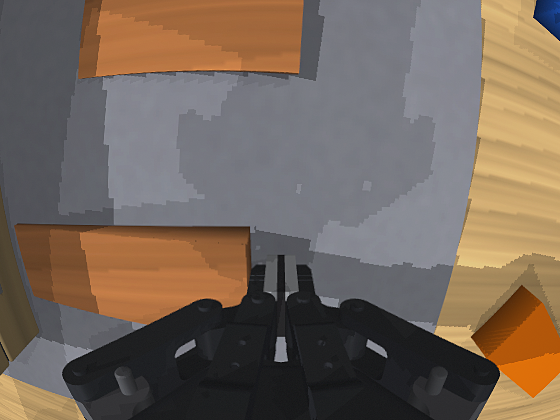

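The wedge follows squarely, still at 7.4° heading, and its tip has reached the chest's edge. I'll go on another 28 mm and then creep.

```bash
python3 -m inch '[-1,5,0,0,0,0,0, -1,9,0,0,0,0,0, -2,13,0,0,0,0,0, -2,17,0,0,0,0,0, -3,21,0,0,0,0,0, -3,25,0,0,0,0,0, -4,28,0,0,0,0,0, -4,28,0,0,0,0,0]'
python3 -m inch '[0,1,0,0,0,0,0, 0,2,0,0,0,0,0, 0,2,0,0,0,0,0]'
python3 -m inch '[0,1,0,0,0,0,0, 0,2,0,0,0,0,0, 0,2,0,0,0,0,0]'
python3 -c "
from h import *
for r in bot.camera('wrist')[:0]:pass
for i in range(3):
  bot.camera('wrist');print(bot.get_obs()['ft_force'])"
```

```text
clock: 5.45
eef_pos: [0.5058, -0.1104, 0.0302]
tool_rot: [0.998, 0.066, -0.0, -0.0]
ft_force: [-0.1, 0.1, 0.7]
grip_width: -0.0
grasp_force: 0.0
clock: 5.7
eef_pos: [0.5061, -0.1091, 0.0303]
tool_rot: [0.998, 0.066, 0.0, -0.0]
ft_force: [0.6, -0.8, -0.0]
grip_width: -0.0002
grasp_force: 0.0
clock: 5.95
eef_pos: [0.5061, -0.1071, 0.0303]
tool_rot: [0.998, 0.066, 0.0, -0.0]
ft_force: [-0.7, -0.3, 0.2]
grip_width: -0.0001
grasp_force: 0.0
[0.47880616 0.23700098 0.13991869]
[ 0.58738493 -0.49599575 -0.05931988]
[ 0.20068945  0.65878328 -0.82261359]
```

```bash
for i in 1 ; do python3 -m inch '[0,1,0,0,0,0,0, 0,2,0,0,0,0,0, 0,3,0,0,0,0,0, 0,3,0,0,0,0,0]' | egrep 'eef|force'; done
python3 -m inch '[0,1,0,0,0,0,0, 0,2,0,0,0,0,0, 0,3,0,0,0,0,0, 0,3,0,0,0,0,0]' | egrep 'eef|ft_'
python3 -m inch '[0,1,0,0,0,0,0, -1,2,0,0,0,0,0, -1,3,0,0,0,0,0, -1,3,0,0,0,0,0]' | egrep 'eef|ft_'
```

```text
eef_pos: [0.5061, -0.104, 0.0303]
ft_force: [0.1, -0.3, 0.8]
grasp_force: 0.0
eef_pos: [0.5061, -0.101, 0.0303]
ft_force: [-0.1, 0.3, -0.2]
eef_pos: [0.5051, -0.0987, 0.0303]
ft_force: [0.5, -3.4, -1.4]
```

```bash
python3 -m inch '[0,0,0,0,0,0,0, 0,0,0,0,0,0,0]' | egrep 'eef|ft_'
python3 -m inch '[0,1,0,0,0,0,0, 0,1,0,0,0,0,0]' | egrep 'eef|ft_'
```

```text
eef_pos: [0.5051, -0.0987, 0.0303]
ft_force: [-0.4, -4.0, 1.0]
eef_pos: [0.5054, -0.0983, 0.0304]
ft_force: [-0.6, -5.9, -0.4]
```

5.9 N, so it is snug. I'll back off, rise and look.

```bash
python3 -m inch '[1,-10,0,0,0,0,0, 3,-20,0,0,0,0,0, 3,-20,50,0,0,0,0, 3,-20,100,0,0,0,0, 3,-20,140,0,0,0,0, 3,-20,140,0,0,0,0, 3,-20,140,0,0,0,0, 3,-20,140,0,0,0,0]'
python3 - <<'E'
from h import *
np.set_printoptions(precision=1,suppress=True)
o=bot.get_obs();cv2.imwrite("pics/wrist4.png",bot.camera("wrist"))
for t,z in(("chest_press",.0705),("chest_edge",.0145),("wedge_tip",.003),("wedge_butt",.0155)):
    for r in bot.spot_point("wrist",t)[:2]: print(t,r["confidence"],r["uv"],wz(r["uv"],z,o)*1000)
E
```

```text
clock: 8.15
eef_pos: [0.509, -0.1177, 0.1715]
tool_rot: [0.998, 0.066, 0.002, -0.0]
ft_force: [-0.1, -1.1, -0.3]
grip_width: -0.0
grasp_force: 0.0
chest_press 0.93 [81.3, 141.0] [550.9  43.3  70.5]
chest_edge 0.86 [127.0, 133.4] [553.   29.3  14.5]
wedge_tip 0.64 [553.4, 101.6] [ 665.1 -413.1    3. ]
wedge_tip 0.6 [499.0, 307.6] [ 401.8 -417.3    3. ]
wedge_butt 0.74 [466.6, 30.7] [ 696.9 -270.3   15.5]
wedge_butt 0.73 [444.9, 243.2] [ 486.1 -289.8   15.5]
```

View pics/wrist4.png

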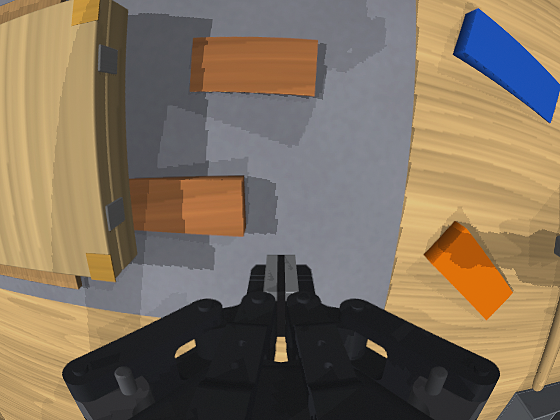

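The wrist view shows the wedge under the chest's left half, its visible part running from column 130 to 243. The chest is square to the edge and the shim is untouched. The press line through (551, 43) fits the expected geometry. I'll press above the wedge, at about (490, 39).

```bash
python3 -m inch '[-19,157,0,0,0,0,0, -19,157,0,0,0,0,0, -19,157,0,0,0,0,0, -19,157,0,0,0,0,0, -19,157,-40,0,0,0,0, -19,157,-73,0,0,0,0, -19,157,-73,0,0,0,0, -19,157,-73,0,0,0,0]'
python3 -m inch '[0,0,-1,0,0,0,0, 0,0,-2,0,0,0,0, 0,0,-3,0,0,0,0, 0,0,-3,0,0,0,0, 0,0,-3,0,0,0,0]'
```

```text
clock: 9.07
eef_pos: [0.4872, 0.0399, 0.0957]
tool_rot: [0.998, 0.066, -0.003, 0.0]
ft_force: [-0.2, -0.1, 1.2]
grip_width: 0.0
grasp_force: 0.0
clock: 9.48
eef_pos: [0.4895, 0.0395, 0.095]
tool_rot: [0.998, 0.065, 0.001, -0.0]
ft_force: [0.4, -0.0, 0.5]
grip_width: -0.0002
grasp_force: 0.0
```

```bash
python3 -m inch '[0,0,-1,0,0,0,0, 0,0,-1,0,0,0,0, 0,0,-1,0,0,0,0]' | egrep 'eef|ft_'
python3 -m inch '[0,0,-1,0,0,0,0, 0,0,-1,0,0,0,0, 0,0,-1,0,0,0,0]' | egrep 'eef|ft_'
python3 -m inch '[0,0,-1,0,0,0,0, 0,0,-1,0,0,0,0, 0,0,-1,0,0,0,0]' | egrep 'eef|ft_'
```

```text
eef_pos: [0.4891, 0.0397, 0.0934]
ft_force: [-0.4, -0.3, 0.2]
eef_pos: [0.489, 0.0398, 0.0922]
ft_force: [-0.0, -0.2, -0.2]
eef_pos: [0.489, 0.0398, 0.0912]
ft_force: [-0.2, 0.0, -0.7]
```

```bash
python3 -m inch '[0,0,-1,0,0,0,0, 0,0,-1,0,0,0,0, 0,0,-1,0,0,0,0]' | egrep 'eef|ft_'
python3 -m inch '[0,0,-1,0,0,0,0, 0,0,-1,0,0,0,0, 0,0,-1,0,0,0,0]' | egrep 'eef|ft_'
```

```text
eef_pos: [0.4893, 0.0398, 0.0905]
ft_force: [0.3, 0.2, 1.6]
eef_pos: [0.4893, 0.0398, 0.0905]
ft_force: [-3.1, 0.3, 9.1]
```

```bash
python3 -m inch '[0,0,-0.2,0,0,0,0, 0,0,-0.2,0,0,0,0, 0,0,-0.2,0,0,0,0, 0,0,-0.2,0,0,0,0, 0,0,-0.2,0,0,0,0, 0,0,-0.2,0,0,0,0]' | egrep 'eef|ft_'
python3 - <<'E'
from h import *
cv2.imwrite("pics/scene5.png",cv2.resize(bot.camera("scene")[150:310,180:420],None,fx=3,fy=3))
for i in range(3): bot.camera("top");print(bot.get_obs()["ft_force"],bot.get_obs()["eef_pos"])
E
```

```text
eef_pos: [0.4893, 0.0398, 0.0904]
ft_force: [-4.1, -0.3, 10.7]
[-3.09944455 -1.01383602 10.76502062] [0.48927941 0.03980916 0.09046281]
[-3.75119309 -0.47439546 11.24291364] [0.48930024 0.03981711 0.09046636]
[-3.46671366 -0.01981836 10.61650222] [0.48927861 0.03980868 0.09046163]
```

View pics/scene5.png

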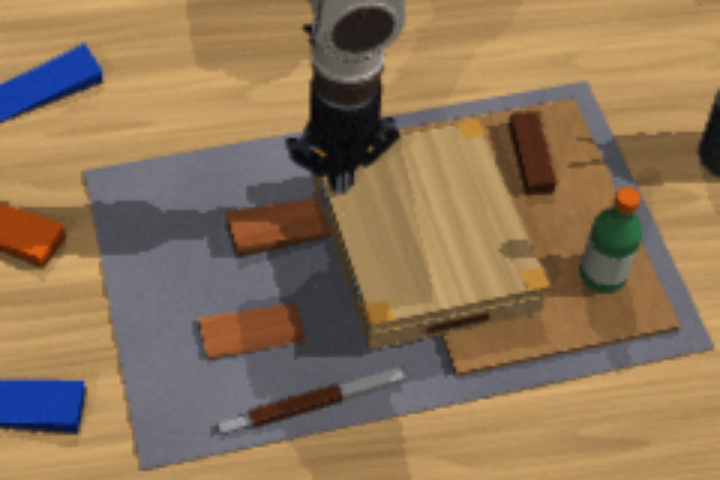

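The crop shows the fingers pressing the chest's top at about (340, 180), above the wedge. The chest is level and nothing else has moved. The press holds steady at 10.7 N with no sinking, so I'm handing it in.

```bash
python3 -c "
from workcell import bot
print(bot.job_done())"
```

```text
the job is handed in; nothing more can be done
None
```

The long wedge is snug about 40 mm under the chest's overhang (by my estimate); the chest no longer rocks, and I handed the job in with the fingertips still pressing its top at about 10.7 N (no verdict was returned).

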